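Close up the bench chamber and hold its access panel home

ROBOT

A 6-joint arm with a two-finger parallel gripper is mounted at the origin on a cart in front of the work surface, level with it; the furniture and walls round the work are solid. World frame = base frame: x ahead of the robot, y to its left, z up, the work surface at z = 0. Lengths are in mm, angles in degrees, forces in N, time in s.
With the tool pointing down it reaches from about 400 to 925 mm from the base axis. Payload 3.4 kg.
Tool frame: the origin (TCP) lies at the centre of the arm's flange, where the gripper is bolted on; the fingertips stand 173 mm ahead of it and the grasp point (between the pads) lies 155 mm ahead of it (ctrl.nose_length is the distance from the TCP to the fingertips, in mm); z points along the fingers, y is the direction in which the jaws open and shut (so a half turn about z gives the same grasp; the last joint's range is limited). The gripper opens to 85 mm and grips with 20 to 120 N. Pads are 22 mm wide; open, the fingers measure 114 mm over their backs; the gripper's body (76 mm by 85 mm) begins 54 mm behind the grasp point. The pads swing forward as they close: fully open they stand 13 mm farther back than shut.
Start: joints at [-75.315, 17.578, 86.31, -0, 76.112, -4.211], TCP at [186.192, -544.027, 404.705] pointing down, gripper open.
Joint ranges: [-179.03, 179.03], [-60, 130.46], [8.19, 133.38], [-81.62, 261.62], [5.75, 156.47], [-153.77, 153.77]. Speed limits (degrees/s): [147.25, 147.25, 180, 180, 180, 180].

INTERFACE

Orientations are given as a 3x3 rotation matrix whose columns are the frame's x, y, z axes.
In Python, from bench import ctrl, get_image, ticket gives the robot as it stands.
- The arm moves only by the tool play_rows, never from a script. Its arguments are lists of equal length, an entry for each row: "dr": the turn, a rotation vector about the tool's x, y, z in units of 6 degrees (1.0 is 6 degrees), a list of three; "translation": the shift along the tool's x, y, z in units of 3 cm (1.0 is 3 cm), a list of three; "jaw": the opening, from 0 (shut) to 1 (fully open). In form: {"dr": [[ax, ay, az], ...], "translation": [[tx, ty, tz], ...], "jaw": [jaw, ...]}. A call has 1 to 12 rows; each row shifts and turns the commanded pose from where the row before left it, along the tool's axes as they then stand; what a row does not reach is not made up. A row lasts 1/12 s, in which the tool goes at most 41.7 mm and 7.16 degrees, less where a joint would pass 70% of its speed; a pose out of reach is approached as far as the arm can. A call with a number of a shift or a turn outside -1 to 1 is refused whole. A call with a gripper value outside its range is refused whole. The fingers move at their own pace and stop on an object; the grip force is fixed at half the most. Time passes only in rows, so rows that do not move let the fingers close. It gives the time, the measured TCP pose, the force and the opening at its end, in the units of the state.
- ctrl.get_obs(): the state, without advancing time (a new reading comes with each control period).
- get_image(name): name is "scene" or "top"; returns a dict with "frame" (480x640x3 uint8, blue, green, red), "fx", "fy", "cx", "cy" (pixels), "view" (4x4, takes a point from world to camera coordinates). Camera axes: x right, y down, z forward; pixel columns grow to the right and rows downward; lengths in mm; the calibration is good to about 2 mm. A picture is of the moment at which its call begins. There is no depth.
- ticket.finish_job(): hands the job in, once; it reports no verdict.
The state is a dict: "time": time; "joint_positions": joint angles; "dq": joint speeds; "effort": joint torques, N m; "tool_pos": TCP position; "eef_rot": TCP orientation; "force": force on the tool from outside, world axes, zero at the start; "torque": the same for the moment, N m; "finger_gap": finger opening in mm.
Only numpy, scipy, OpenCV 4.12 (cv2) and the standard library are available. Lean on these libraries where they do the work, as an engineer would, in place of code of your own. Each camera call takes 0.05 s, during which the arm holds its last target.

TASK

Close up the small white bench chamber: slide its raised front window all the way down by the handle, and turn the wing of the quarter-turn fastener in the open top until it lines up with the slot in the lift-off aluminium access panel, parallel to the window. Then fetch the panel by its handle, fit it into the top frame with the slot over the wing, and press it fully home all round against its sprung buffers. Finish while still holding it pressed there, with the wing left in line with the slot: I will lock it myself. Leave the things standing about where they are.

Things in the scene. Friction and masses are not known exactly. Their poses are not given: they have to be found in the camera images.
- frame_seat (a point): Centre of the level ledge in the open top of the fixed white metal chamber (182 x 164 mm), 135 mm above the worktop; x to the chamber's rear (away from the window), y left, z up; yaw within 0.2 rad of the world's. Round the ledge a rim (at the front only at the corners) leaves a recess 174 x 156 mm for the panel, is 10 mm high and flares outward to 16 mm. Hollow below, with two vials inside.
- buffer_front_left (a point): Top of one of four rubber buffers (11 mm across) at the ledge's corners, 6 mm above the ledge on springs: the panel, laid in, rests on them 6 mm above the ledge, and about 10 N pressed down at its handle (up to 13 N if it is light) brings it onto the ledge; released, it rises again.
- sash (a joint): Height of the window sash above its closed position, m: 0 fully down, 0.062 fully up. It slides vertically in the chamber's front posts, stays where it is left, takes about 5 N (plus 12 N per m/s) to move. Down, its top edge lies 2 mm below the ledge; raised, it stands in the way of the panel, whose front edge lies over it.
- sash_grip (a point): Middle of the sash's handle: black bar 12 x 12 mm in section, 90 mm long along the chamber's y, in front of the window with 29 mm free between bar and window frame; 40 mm in front of the sash's middle plane, 6 mm below the sash's top edge. Free below the bar to the worktop. Same axes as frame_seat.
- wing (a joint): Angle of the fastener's wing about the vertical, rad, positive anticlockwise from above: 0 = wing along the chamber's y, parallel to the window; there it passes the panel's slot, beyond about 0.15 it does not. Range -1.6 to 1.6, starts between 0.6 and 1.4, no stop or click at 0; light friction (0.04 N m), stays where it is left.
- wing_grip (a point): Point to grip on the steel wing, on its axis, 55 mm behind frame_seat (+x) and 20 mm above the ledge. The wing is an upright flat bar 44 mm long (its own y), 12 mm thick (its own x), from 6.5 to 27.5 mm above the ledge, with a narrower ridge on top up to 32 mm. It stands alone on a 24 mm wide cross-bar in the open top.
- panel: Lift-off access panel: bare aluminium plate 170 (x) x 152 (y) x 5 mm, about 0.35 kg; origin at the centre of its underside. Starts flat on the worktop left of the grey controller (150 mm tall) and in front of a 0.32 m tall binder, handle up, within 0.35 rad of the world's yaw. Its own x points to the edge that goes to the chamber's rear. Home, its origin and axes coincide with frame_seat.
- panel_grip (a point): Centre of the panel's handle: a black bar 12 mm (x) x 94 mm (y) x 12 mm high on two feet (each 10 mm wide, 42 mm to either side), centred 5 mm in front of the panel's centre (x = -5 mm) and 34 mm above its underside; 23 mm of free height between bar and plate over the middle 74 mm.
- panel_slot (a point): Centre, at the underside, of the panel's slot for the wing: 21 mm (x) x 53 mm (y), cut right through, 55 mm behind the panel's centre along its x.
- beaker: glass beaker, bystander, about 57 mm across and 54 mm tall, origin at its underside
- stopwatch: black stopwatch lying flat, bystander, 61 x 69 x 18 mm, origin at its underside
- tape: roll of brown tape lying flat, bystander, 96 mm across and 48 mm tall, origin at its underside
- vial: small sample vial, bystander, 21 mm across and 51 mm tall, origin at its underside

How it is judged (in metres and radians):
On the way:
1. the window is fully down and the wing is in line with the slot's direction (value of joint sash below 0.004 m and value of joint wing between -0.15 and 0.15 rad), for 0.2 s.
At the end, for the whole second after the job is handed in: Window down (within 4 mm), wing within 0.25 rad of the slot's line, panel on the ledge in the frame (underside within 2 mm of it, level within 0.02 rad, centred within 6 mm, slot over the wing), at rest, and the robot's fingers still pressing or holding it (over 2 N) (value of joint sash below 0.004 m and value of joint wing between -0.25 and 0.25 rad and z of panel in the frame of frame_seat between -0.003 and 0.002 m and horizontal distance between panel and frame_seat below 0.006 m and angle between the z axis of panel and the z axis of frame_seat, either way round below 0.02 rad and angle between the x axis of panel and the x axis of frame_seat, either way round below 0.06 rad and x of panel_slot in the frame of frame_seat above 0.04 m and contact force between the fingers and panel above 2 N and linear speed of panel below 0.02 m/s); the arm keeps its last pose, push and grip.
It fails at once if the beaker is knocked about (distance of beaker from where it was at the start of the episode above 0.03 m).
It fails at once if the stopwatch is knocked about (distance of stopwatch from where it was at the start of the episode above 0.03 m).
It fails at once if the tape is knocked about (distance of tape from where it was at the start of the episode above 0.03 m).
It fails at once if the vial is knocked about (distance of vial from where it was at the start of the episode above 0.03 m).
It also fails if it takes over 72 s, if anything falls off the work surface, if the arm or the gripper's body presses on something with over 40 N, if the wrist force passes 120 N, or if a joint passes its speed limit or range.

## Working session

There is one attempt and no reset: what is moved stays moved. The work goes in short steps, Python scripts to look and compute and a tool call to move; the robot and the scene stay as the last step left them, time stands still between calls to the robot, and variables do not carry over. Pictures are saved under pics/ and viewed, and the job is handed in when it is done.

Besides the shell and the picture viewer there is one more tool, called after ">>>" as a command line: name --argument value ..., lists and objects as JSON in quotes. play_rows: Moves the arm, as the interface text tells. Shifts and turns lie within -1 to 1; 1 stands for 3 cm of shift or 6 degrees of turn. Its arguments: {"type":"object","properties":{"dr":{"type":"array"},"translation":{"type":"array"},"jaw":{"type":"array"}},"required":["dr","translation","jaw"]}

```bash
ls; mkdir -p pics; python3 - <<'E'
from bench import ctrl,get_image
import cv2,numpy as np
for n in("scene","top"):
    d=get_image(n);cv2.imwrite(f"pics/{n}0.png",d["frame"]);np.set_printoptions(precision=4,suppress=True);print(n,d["fx"],d["fy"],d["cx"],d["cy"]);print(d["view"])
print(ctrl.get_obs(),ctrl.nose_length)
E
```

```text
pics
scene 436.6955963923884 436.6955963923884 312.7401781300941 242.96383183534394
[[ -0.8038  -0.5948   0.0104 466.0747]
 [ -0.3878   0.5106  -0.7674 274.7474]
 [  0.4511  -0.6209  -0.6411 907.3697]
 [  0.       0.       0.       1.    ]]
top 571.7385999396157 571.7385999396157 320.9055606996042 250.70782374375028
[[  -0.0248   -0.9995   -0.0181   72.7733]
 [  -0.9894    0.0271   -0.1426  552.0992]
 [   0.1431    0.0144   -0.9896 1541.8259]
 [   0.        0.        0.        1.    ]]
{'time': 0.1, 'joint_positions': array([-75.3141,  17.6183,  86.3749,   0.0025,  76.1148,  -4.2113]), 'dq': array([ 0.0577, -0.0095, -0.2394,  0.0547, -0.0502, -0.0625]), 'effort': array([  0.0007, -45.8529, -25.2608,   0.0001,   0.0056,   0.    ]), 'tool_pos': array([ 186.1311, -543.7132,  403.8796]), 'eef_rot': array([[ 0.9461,  0.3239, -0.0004],
       [ 0.3239, -0.9461,  0.0018],
       [ 0.0002, -0.0019, -1.    ]]), 'force': array([-0.2154,  0.383 , -0.3492]), 'torque': array([-0.0381,  0.0086,  0.0027]), 'finger_gap': 85.40091243174196} 173.4
```

View pics/scene0.png

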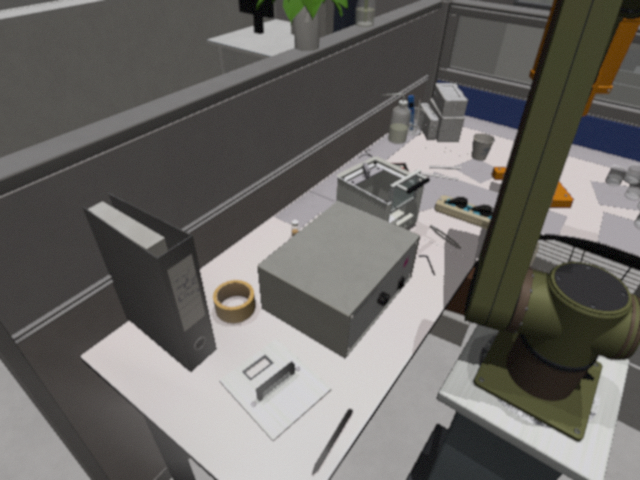

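View pics/top0.png

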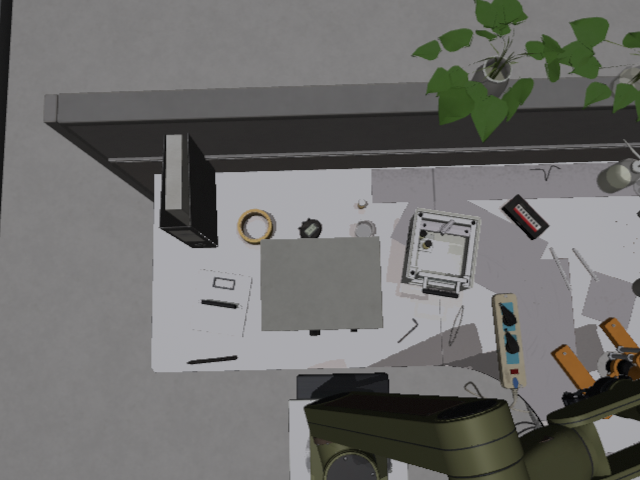

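```bash
python3 - <<'E'
import cv2
t=cv2.imread("pics/top0.png");s=cv2.imread("pics/scene0.png")
def z(im,x0,y0,x1,y1,k,n): cv2.imwrite(n,cv2.resize(im[y0:y1,x0:x1],None,fx=k,fy=k,interpolation=cv2.INTER_CUBIC))
z(t,390,195,500,305,5.4,"pics/a1.png")
z(t,180,255,280,345,6,"pics/a2.png")
z(s,325,150,445,240,6,"pics/a3.png")
z(s,210,335,340,445,5,"pics/a4.png")
E
```

```text
(no output)
```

View pics/a1.png

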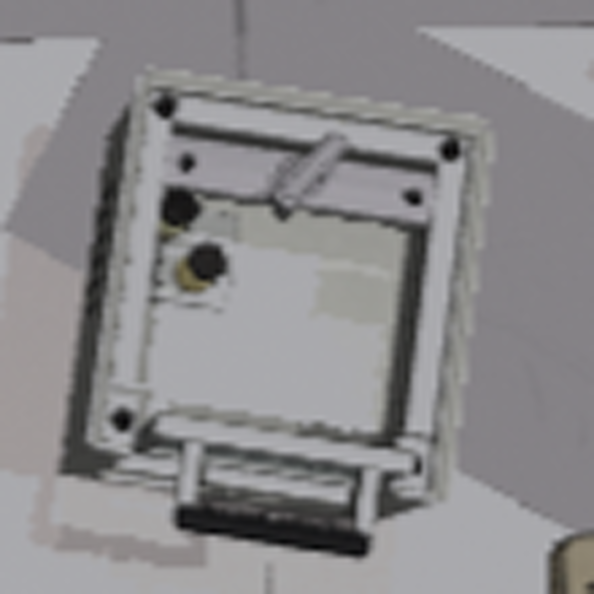

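View pics/a2.png

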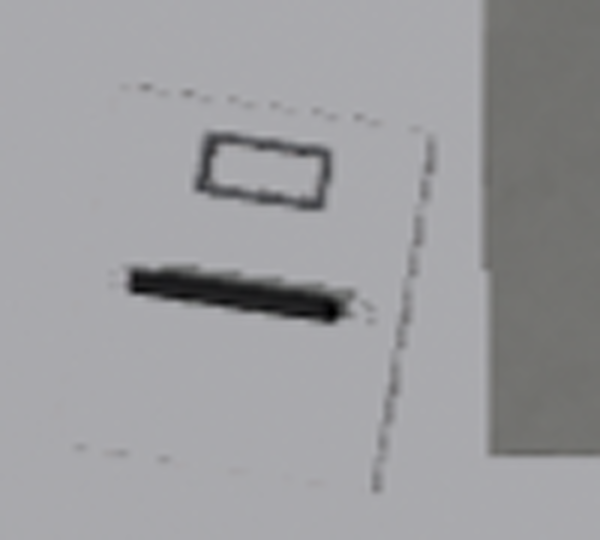

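View pics/a3.png

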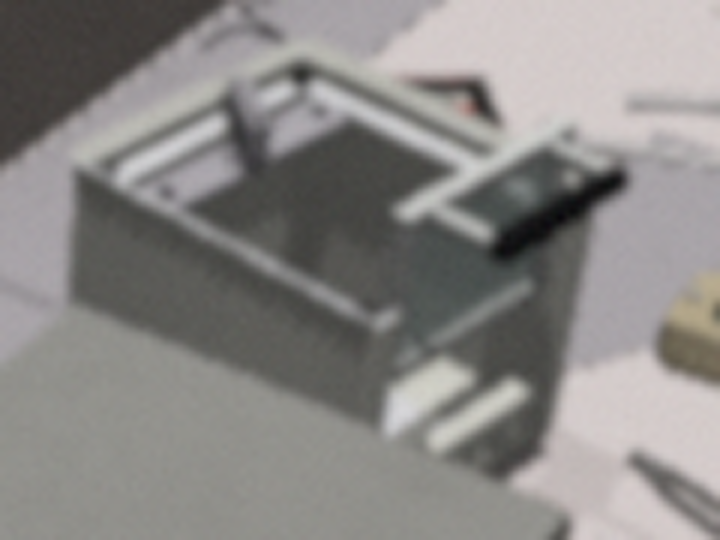

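View pics/a4.png

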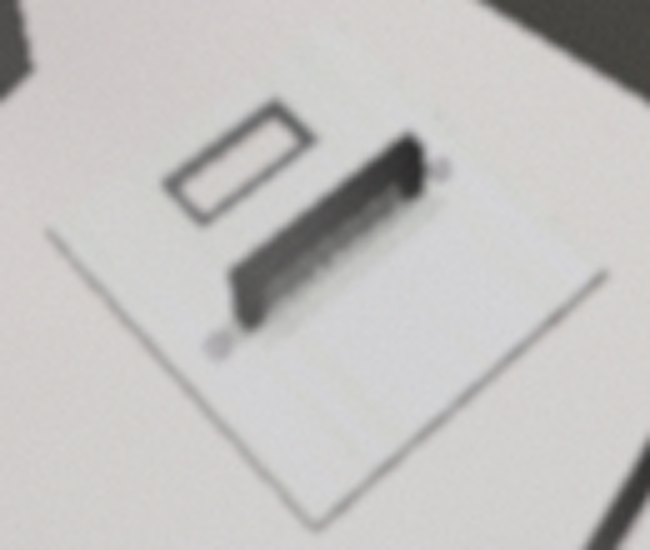

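```bash
cat > h.py <<'E'
import numpy as np,cv2
from scipy.optimize import least_squares
C={"scene":(436.6956,312.7402,242.9638,np.array([[-.8038,-.5948,.0104,466.0747],[-.3878,.5106,-.7674,274.7474],[.4511,-.6209,-.6411,907.3697]])),
"top":(571.7386,320.9056,250.7078,np.array([[-.0248,-.9995,-.0181,72.7733],[-.9894,.0271,-.1426,552.0992],[.1431,.0144,-.9896,1541.8259]]))}
def proj(c,P):
    f,cx,cy,V=C[c];P=np.atleast_2d(P);q=P@V[:,:3].T+V[:,3]
    return np.c_[f*q[:,0]/q[:,2]+cx,f*q[:,1]/q[:,2]+cy]
def ray(c,uv,z):
    f,cx,cy,V=C[c];R=V[:,:3];o=-np.linalg.solve(R,V[:,3]);d=np.linalg.solve(R,[(uv[0]-cx)/f,(uv[1]-cy)/f,1])
    return o+d*(z-o[2])/d[2]
def uz(p,x0,y0,k): return ((p[0]+.5)/k-.5+x0,(p[1]+.5)/k-.5+y0)
E
python3 - <<'E'
from h import *
np.set_printoptions(precision=1,suppress=True)
A1=lambda p:uz(p,390,195,5.4);A3=lambda p:uz(p,325,150,6)
for n,p,z in [("RL",(165,105),141),("RR",(450,150),141),("FL",(122,420),141),("barL",(178,512),195),("barR",(370,540),195),("wing+",(340,140),163),("wing-",(285,205),163)]:
    print(n,ray("top",A1(p),z))
for n,p,z in [("RR",(301,76),141),("FLrimtop",(378,325),145),("bar L bottom",(500,250),183),("barR top",(620,172),195),("bar L top",(493,232),195),("wing",(235,90),163),("wing",(255,165),145)]:
    print("s",n,ray("scene",A3(p),z))
A2=lambda p:uz(p,180,255,6);A4=lambda p:uz(p,210,335,5)
for n,p,z in [("RR",(430,133),5),("FR",(378,490),0),("RL",(122,87),5),("s1",(205,135),5),("s2",(330,150),5),("s3",(200,188),5),("s4",(323,207),5),("hL",(131,270),40),("hR",(345,295),40)]:
    print("panel",n,ray("top",A2(p),z))
for n,p,z in [("front corner FL",(317,530),0),("FR",(605,272),0),("RL",(48,232),0),("s",(277,97),5),("s",(165,183),5),("s",(318,138),5),("s",(203,225),5),("barL top?",(232,270),40),("barR",(410,133),40)]:
    print("panel s",n,ray("scene",A4(p),z))
E
```

```text
RL [ 628.7 -204.   141. ]
RR [ 602.7 -339.4  141. ]
FL [ 476.7 -176.1  141. ]
barL [ 428.4 -191.7  195. ]
barR [ 413.4 -278.1  195. ]
wing+ [ 604.9 -282.2  163. ]
wing- [ 574.4 -254.5  163. ]
s RR [ 602.8 -338.7  141. ]
s FLrimtop [ 464.2 -165.8  145. ]
s bar L bottom [ 427.  -194.7  183. ]
s barR top [ 406.9 -263.8  195. ]
s bar L top [ 428.6 -187.5  195. ]
s wing [ 602.8 -272.6  163. ]
s wing [ 574.2 -246.4  145. ]
panel RR [490.2 256.9   5. ]
panel FR [325. 283.   0.]
panel RL [515.8 402.2   5. ]
panel s1 [492.  362.9   5. ]
panel s2 [483.4 304.    5. ]
panel s3 [467.1 365.2   5. ]
panel s4 [456.7 307.4   5. ]
panel hL [427.4 389.6  40. ]
panel hR [413.4 291.5  40. ]
panel s front corner FL [349.5 433.1   0. ]
panel s FR [325.2 283.8   0. ]
panel s RL [517.1 405.    0. ]
panel s s [483.5 302.1   5. ]
panel s s [492.3 361.8   5. ]
panel s s [456.1 307.3   5. ]
panel s s [466.3 367.    5. ]
panel s barL top? [426.6 389.6  40. ]
panel s barR [410.8 300.8  40. ]
```

>>> play_rows --dr '[[0, 0, 0], [0, 0, 0], [0, 0, 0], [0, 0, 0], [0, 0, 0], [0, 0, 0], [0, 0, 0], [0, 0, 0], [0, 0, 0], [0, 0, 0], [0, 0, 0], [0, 0, 0]]' --translation '[[0.45, -0.3, 0], [0.9, -0.6, 0], [0.9, -0.6, 0], [0.9, -0.6, 0], [0.9, -0.6, 0], [0.9, -0.6, 0], [0.9, -0.6, 0], [0.9, -0.6, 0], [0.9, -0.6, 0], [0.9, -0.6, 0], [0.9, -0.6, 0], [0.9, -0.6, 0]]' --jaw '[0, 0, 0, 0, 0, 0, 0, 0, 0, 0, 0, 0]'

```text
time: 1.1
tool_pos: [413.3, -245.2, 404.6]
eef_rot: [[0.946, 0.324, -0.0], [0.324, -0.946, 0.001], [-0.0, -0.001, -1.0]]
force: [0.3, -1.4, 0.2]
finger_gap: 0.2
```

>>> play_rows --dr '[[0, 0, -1], [0, 0, -1], [0, 0, -1], [0, 0, -1], [0, 0, -1], [0, 0, -1], [0, 0, -1], [0, 0, -1], [0, 0, -1], [0, 0, -1], [0, 0, -0.1], [0, 0, 0]]' --translation '[[0.4, -0.3, 0], [0, 0, 0], [0, 0, 0], [0, 0, 0], [0, 0, 0], [0, 0, 0], [0, 0, 0], [0, 0, 0], [0, 0, 0], [0, 0, 0], [0, 0, 0], [0, 0, 0]]' --jaw '[0, 0, 0, 0, 0, 0, 0, 0, 0, 0, 0, 0]'

```text
time: 2.1
tool_pos: [421.1, -234.5, 404.5]
eef_rot: [[0.184, 0.983, -0.001], [0.983, -0.184, 0.001], [0.001, -0.001, -1.0]]
force: [-0.1, -0.5, 1.0]
finger_gap: 0.0
```

```bash
cat >> h.py <<'E'
def tgt(o,xyz,yaw=None):
    # prints tool-frame shift (units) for TCP target, and z-turn in units for tool-y yaw
    R=o["eef_rot"];d=np.array(xyz)-o["tool_pos"]
    y=np.degrees(np.arctan2(R[1,1],R[0,1]))
    print("t",o["time"],"pos",o["tool_pos"].round(1),"yaw",round(y,2),"tilt",R[:2,2].round(4),"F",o["force"].round(1),"gap",round(o["finger_gap"],1),"q6",o["joint_positions"][5].round(1))
    print("shift units",(R.T@d/30).round(3), "turn z units",None if yaw is None else round(-((yaw-y+180)%360-180)/6,3))
E
python3 - <<'E'
from h import *
from bench import ctrl
tgt(ctrl.get_obs(),[421,-235,390],-10.5)
E
```

```text
t 2.1 pos [ 421.1 -234.5  404.5] yaw -10.61 tilt [-0.0005  0.0007] F [-0.1 -0.5  1. ] gap 0.0 q6 -23.5
shift units [-0.018 -0.     0.484] turn z units -0.018
```

>>> play_rows --dr '[[0, 0, 0], [0, 0, 0], [0, 0, 0], [0, 0, 0], [0, 0, 0], [0, 0, 0], [0, 0, 0], [0, 0, 0], [0, 0, 0], [0, 0, 0]]' --translation '[[0, 0, 0.3], [0, 0, 0.3], [0, 0, 0.3], [0, 0, 0.3], [0, 0, 0.3], [0, 0, 0.3], [0, 0, 0.3], [0, 0, 0.3], [0, 0, 0.3], [0, 0, 0.2]]' --jaw '[0, 0, 0, 0, 0, 0, 0, 0, 0, 0]'

```text
time: 2.93
tool_pos: [421.1, -235.0, 316.5]
eef_rot: [[0.182, 0.983, -0.001], [0.983, -0.182, 0.001], [0.001, -0.001, -1.0]]
force: [-1.6, 1.7, 3.5]
finger_gap: 0.1
```

>>> play_rows --dr '[[0, 0, 0], [0, 0, 0], [0, 0, 0], [0, 0, 0]]' --translation '[[0, 0, 0.1], [0, 0, 0.1], [0, 0, 0.1], [0, 0, 0]]' --jaw '[0, 0, 0, 0]'

```text
time: 3.27
tool_pos: [421.5, -235.3, 308.3]
eef_rot: [[0.182, 0.983, 0.0], [0.983, -0.182, -0.0], [-0.0, 0.0, -1.0]]
force: [-0.0, -0.4, 0.3]
finger_gap: -0.2
```

>>> play_rows --dr '[[0, 0, 0], [0, 0, 0], [0, 0, 0]]' --translation '[[0, 0, 0.05], [0, 0, 0.05], [0, 0, 0]]' --jaw '[0, 0, 0]'

```text
time: 3.52
tool_pos: [421.8, -235.5, 306.4]
eef_rot: [[0.182, 0.983, 0.001], [0.983, -0.182, -0.001], [-0.001, 0.002, -1.0]]
force: [-0.9, 0.3, 4.3]
finger_gap: -0.3
```

```bash
cat >> h.py <<'E'
def snap(c,tag,x0,y0,x1,y1,k):
    from bench import get_image
    im=get_image(c)["frame"];cv2.imwrite(f"pics/{tag}_full.png",im)
    cv2.imwrite(f"pics/{tag}.png",cv2.resize(im[y0:y1,x0:x1],None,fx=k,fy=k,interpolation=cv2.INTER_CUBIC))
E
python3 - <<'E'
from h import *
from bench import ctrl
tgt(ctrl.get_obs(),[421,-235,390],-10.5)
snap("scene","b1",325,90,445,240,4)
snap("top","b2",390,195,500,305,5)
E
```

```text
t 3.5167 pos [ 421.8 -235.5  306.4] yaw -10.5 tilt [ 0.0015 -0.001 ] F [-0.9  0.3  4.3] gap -0.3 q6 -23.7
shift units [ 0.01  -0.023 -2.786] turn z units -0.0
```

View pics/b1.png

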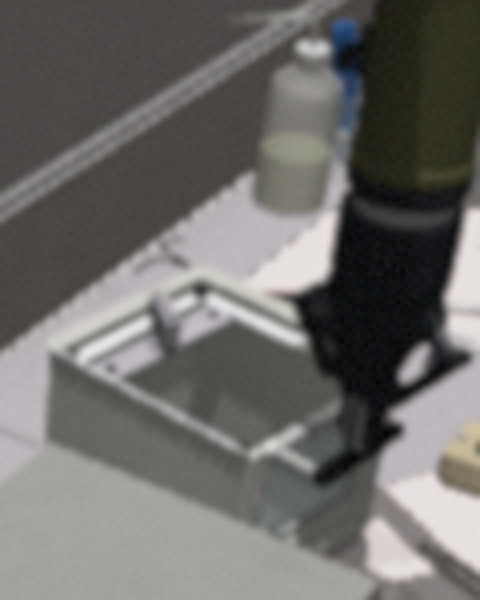

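View pics/b2.png

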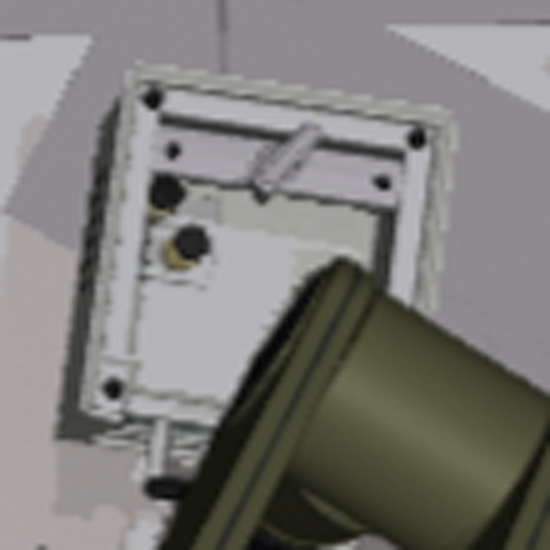

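>>> play_rows --dr '[[0, 0, 0], [0, 0, 0], [0, 0, 0], [0, 0, 0]]' --translation '[[0, 0, 0.05], [0, 0, 0.05], [0, 0, 0], [0, 0, 0]]' --jaw '[0, 0, 0, 0]'

```text
time: 3.95
tool_pos: [421.6, -235.4, 306.2]
eef_rot: [[0.182, 0.983, 0.003], [0.983, -0.182, -0.002], [-0.002, 0.003, -1.0]]
force: [-6.5, 4.8, 27.9]
finger_gap: 0.0
```

>>> play_rows --dr '[[0, 0, 0], [0, 0, 0], [0, 0, 0], [0, 0, 0], [0, 0, 0], [0, 0, 0], [0, 0, 0], [0, 0, 0], [0, 0, 0], [0, 0, 0], [0, 0, 0], [0, 0, 0]]' --translation '[[0, 0, -0.5], [0, 0, -0.7], [0, 0, -0.7], [0, 0, -0.7], [0, 0.5, 0], [0, 0.9, 0], [0, 0.9, 0], [0, 0.9, 0], [0, 0.9, 0], [0, 0.9, 0], [0, 0.83, 0], [0, 0, 0]]' --jaw '[0, 0, 0, 0, 0, 0, 0, 0, 0, 0, 0.35, 0.35]'

```text
time: 4.95
tool_pos: [597.9, -268.2, 380.1]
eef_rot: [[0.181, 0.983, 0.005], [0.983, -0.181, -0.002], [-0.001, 0.005, -1.0]]
force: [1.8, -0.9, -0.1]
finger_gap: 23.4
```

>>> play_rows --dr '[[0, 0, -1], [0, 0, -1], [0, 0, -1], [0, 0, -1], [0, 0, -1], [0, 0, -1], [0, 0, -1], [0, 0, -1], [0, 0, -1], [0, 0, -0.7], [0, 0, 0]]' --translation '[[0, 0, 0], [0, 0, 0], [0, 0, 0], [0, 0, 0], [0, 0, 0], [0, 0, 0], [0, 0, 0], [0, 0, 0], [0, 0, 0], [0, 0, 0], [0, 0, 0]]' --jaw '[0.35, 0.35, 0.35, 0.35, 0.35, 0.35, 0.35, 0.35, 0.35, 0.35, 0.35]'

```text
time: 5.87
tool_pos: [593.0, -267.1, 380.5]
eef_rot: [[-0.741, 0.672, -0.0], [0.672, 0.741, -0.0], [0.0, -0.0, -1.0]]
force: [-0.2, -0.5, 0.0]
finger_gap: 30.1
```

```bash
python3 - <<'E'
from h import *
from bench import ctrl
tgt(ctrl.get_obs(),[594,-268,315],47.6)
snap("scene","c1",325,90,445,240,4)
snap("top","c2",390,195,500,305,5)
E
```

```text
t 5.8667 pos [ 593.  -267.1  380.5] yaw 47.79 tilt [-0.0001 -0.0001] F [-0.2 -0.5  0. ] gap 30.1 q6 -75.8
shift units [-4.300e-02  1.000e-03  2.183e+00] turn z units 0.032
```

View pics/c1.png

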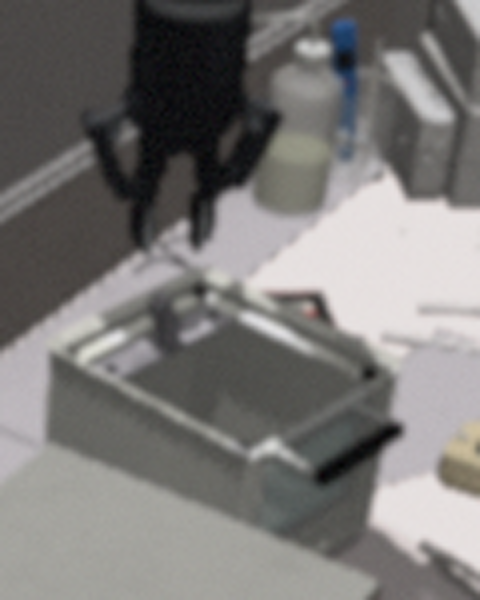

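View pics/c2.png

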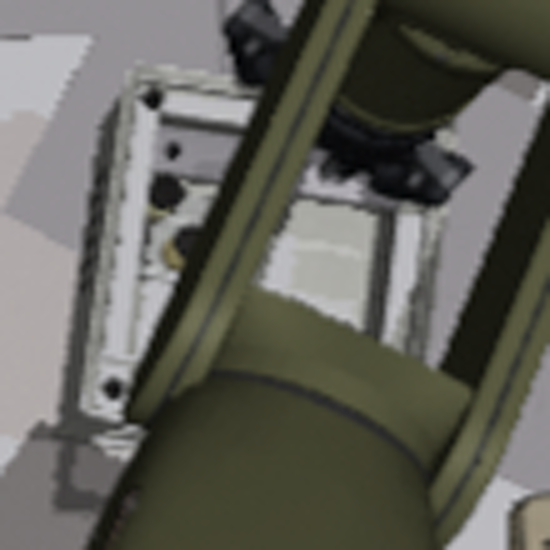

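>>> play_rows --dr '[[0, 0, 0], [0, 0, 0], [0, 0, 0], [0, 0, 0], [0, 0, 0], [0, 0, 0]]' --translation '[[-0.04, 0, 0.3], [0, 0, 0.5], [0, 0, 0.5], [0, 0, 0.5], [0, 0, 0.35], [0, 0, 0]]' --jaw '[0.35, 0.35, 0.35, 0.35, 0.35, 0.35]'

```text
time: 6.47
tool_pos: [593.2, -267.4, 312.9]
eef_rot: [[-0.739, 0.674, -0.005], [0.674, 0.739, 0.003], [0.006, -0.001, -1.0]]
force: [0.2, 0.5, -0.5]
finger_gap: 29.8
```

```bash
python3 - <<'E'
from h import *
from bench import ctrl
tgt(ctrl.get_obs(),[594,-268,315],47.6)
snap("scene","d1",325,130,425,220,7)
E
```

```text
t 6.4667 pos [ 593.2 -267.4  312.9] yaw 47.65 tilt [-0.0051  0.0027] F [ 0.2  0.5 -0.5] gap 29.8 q6 -75.6
shift units [-0.031  0.004 -0.071] turn z units 0.008
```

View pics/d1.png

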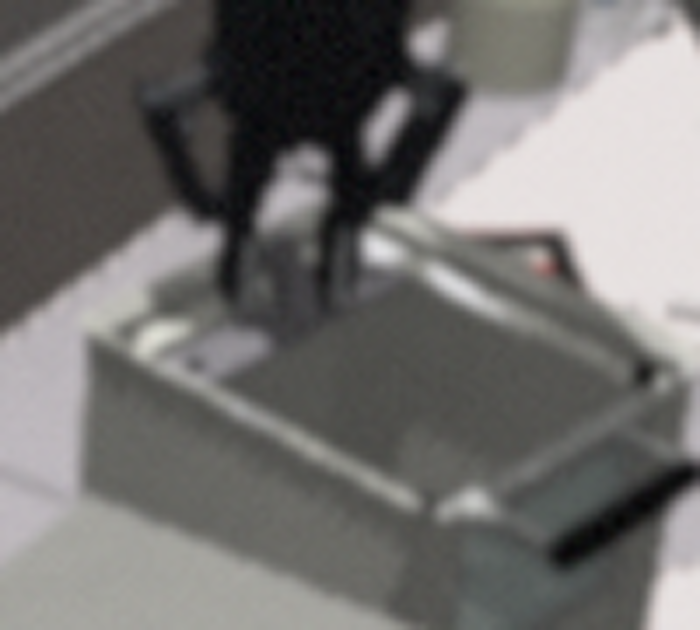

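>>> play_rows --dr '[[0, 0, 0], [0, 0, 0], [0, 0, 0], [0, 0, 0], [0, 0, 0], [0, 0, 0]]' --translation '[[0, 0, -0.1], [0, 0, 0], [0, 0, 0], [0, 0, 0], [0, 0, 0], [0, 0, 0]]' --jaw '[0.2, 0.1, 0, 0, 0, 0]'

```text
time: 7.02
tool_pos: [593.5, -269.0, 320.1]
eef_rot: [[-0.739, 0.673, -0.001], [0.673, 0.739, -0.003], [-0.001, -0.003, -1.0]]
force: [-3.2, -3.6, -2.1]
finger_gap: 10.4
```

```bash
python3 - <<'E'
from h import *
from bench import ctrl
o=ctrl.get_obs();tgt(o,[594,-268,315],-10.5);print(o["torque"])
E
```

```text
t 7.0167 pos [ 593.5 -269.   320.1] yaw 47.68 tilt [-0.0011 -0.0025] F [-3.2 -3.6 -2.1] gap 10.4 q6 -75.7
shift units [0.009 0.036 0.168] turn z units 9.697
[-0.51069125  0.5014665   0.0965672 ]
```

>>> play_rows --dr '[[0, 0, 0], [0, 0, 0], [0, 0, 0], [0, 0, 0], [0, 0, 0], [0, 0, 0], [0, 0, 0], [0, 0, 0], [0, 0, 0], [0, 0, 0]]' --translation '[[0, 0, 0], [0, 0, 0], [0, -0.03, 0.17], [0, 0, 0], [0, 0, 0], [0, 0, 0], [0, 0, 0], [0, 0, 0], [0, 0, 0], [0, 0, 0]]' --jaw '[0.3, 0.3, 0.3, 0.3, 0.1, 0, 0, 0, 0, 0]'

```text
time: 7.85
tool_pos: [593.1, -269.0, 314.3]
eef_rot: [[-0.74, 0.673, -0.001], [0.673, 0.74, -0.001], [0.0, -0.001, -1.0]]
force: [-4.7, -3.6, 2.9]
finger_gap: 10.7
```

```bash
python3 - <<'E'
from h import *
from bench import ctrl
o=ctrl.get_obs();tgt(o,[594,-268,315],-10.5);print(o["torque"])
E
```

```text
t 7.85 pos [ 593.1 -269.   314.3] yaw 47.7 tilt [-0.0011 -0.0009] F [-4.7 -3.6  2.9] gap 10.7 q6 -75.8
shift units [ 0.002  0.044 -0.023] turn z units 9.699
[-0.45286697  0.6787688   0.02916769]
```

>>> play_rows --dr '[[0, 0, 0.5], [0, 0, 0.9], [0, 0, 0.9], [0, 0, 0.9], [0, 0, 0.9], [0, 0, 0.9], [0, 0, 0.9], [0, 0, 0.9], [0, 0, 0.9], [0, 0, 0.9], [0, 0, 0.9], [0, 0, 0.2]]' --translation '[[0, 0, 0], [0, 0, 0], [0, 0, 0], [0, 0, 0], [0, 0, 0], [0, 0, 0], [0, 0, 0], [0, 0, 0], [0, 0, 0], [0, 0, 0], [0, 0, 0], [0, 0, 0]]' --jaw '[0, 0, 0, 0, 0, 0, 0, 0, 0, 0, 0, 0]'

```text
time: 8.85
tool_pos: [592.1, -269.5, 314.3]
eef_rot: [[0.186, 0.982, -0.004], [0.982, -0.186, -0.002], [-0.002, -0.003, -1.0]]
force: [-8.1, -4.9, 4.7]
finger_gap: 10.8
```

>>> play_rows --dr '[[0, 0, 0], [0, 0, 0], [0, 0, 0]]' --translation '[[0, 0, 0], [0, 0, 0], [0, 0, 0]]' --jaw '[0, 0, 0]'

```text
time: 9.1
tool_pos: [592.1, -269.5, 314.3]
eef_rot: [[0.183, 0.983, -0.004], [0.983, -0.183, -0.002], [-0.002, -0.003, -1.0]]
force: [-7.5, -4.6, 4.4]
finger_gap: 11.0
```

```bash
python3 - <<'E'
from h import *
from bench import ctrl
o=ctrl.get_obs();tgt(o,[594,-268,380],-10.5);print(o["torque"])
E
```

```text
t 9.1 pos [ 592.1 -269.5  314.3] yaw -10.52 tilt [-0.0038 -0.0017] F [-7.5 -4.6  4.4] gap 11.0 q6 -17.5
shift units [ 0.055  0.047 -2.19 ] turn z units -0.003
[-0.78438983  1.05310897 -0.04862387]
```

>>> play_rows --dr '[[0, 0, 0], [0, 0, 0], [0, 0, 0], [0, 0, 0], [0, 0, 0], [0, 0, 0], [0, 0, 0], [0, 0, 0], [0, 0, 0], [0, 0, 0], [0, 0, 0], [0, 0, 0]]' --translation '[[0, 0, 0], [0, 0, 0], [0, 0, 0], [0, 0, -0.4], [0, 0, -0.8], [0, 0, -0.9], [0, 0, -0.9], [0, -0.6, -0.9], [0, -0.9, -0.9], [0, -0.9, -0.9], [0, -0.9, -0.5], [0, -0.9, 0]]' --jaw '[0.3, 0.3, 0.3, 0.3, 0.3, 0.3, 0.3, 0.3, 0.3, 0.3, 0.5, 0.6]'

```text
time: 10.1
tool_pos: [469.6, -245.4, 505.6]
eef_rot: [[0.181, 0.983, 0.009], [0.983, -0.181, -0.005], [-0.003, 0.009, -1.0]]
force: [0.9, -0.9, -0.2]
finger_gap: 48.7
```

>>> play_rows --dr '[[0, 0, 0], [0, 0, 0], [0, 0, 0], [0, 0, 0], [0, 0, 0], [0, 0, 0], [0, 0, 0], [0, 0, 0], [0, 0, 0], [0, 0, 0], [0, 0, 0], [0, 0, 0]]' --translation '[[0.4, 0.3, 0], [0.9, 0, 0], [0.9, -0.2, 0], [0.9, -0.2, 0], [0.9, -0.2, 0], [0.9, -0.2, 0], [0.9, -0.2, 0], [0.9, -0.2, 0], [0.9, -0.2, 0], [0.9, -0.2, 0], [0.9, -0.3, 0], [0.9, -0.3, 0]]' --jaw '[0.6, 0.6, 0.6, 0.6, 0.6, 0.6, 0.6, 0.6, 0.6, 0.6, 0.6, 0.6]'

```text
time: 11.1
tool_pos: [469.7, 70.3, 501.3]
eef_rot: [[0.182, 0.983, 0.002], [0.983, -0.182, 0.001], [0.001, 0.002, -1.0]]
force: [0.2, 0.4, 1.0]
finger_gap: 50.8
```

>>> play_rows --dr '[[0, 0, 0], [0, 0, 0], [0, 0, 0], [0, 0, 0], [0, 0, 0], [0, 0, 0], [0, 0, 0], [0, 0, 0], [0, 0, 0], [0, 0, 0], [0, 0, 0]]' --translation '[[0.9, -0.3, 0], [0.9, -0.3, 0], [0.9, -0.3, 0], [0.9, -0.4, 0], [0.9, -0.4, 0], [0.9, -0.4, 0], [0.9, -0.5, 0], [0.9, -0.5, 0], [0.9, -0.5, 0], [0.5, -0.4, 0], [0, 0, 0]]' --jaw '[0.6, 0.6, 0.6, 0.6, 0.6, 0.6, 0.6, 0.6, 0.6, 0.6, 0.6]'

```text
time: 12.02
tool_pos: [397.3, 347.5, 501.0]
eef_rot: [[0.178, 0.984, -0.0], [0.984, -0.178, 0.003], [0.003, -0.001, -1.0]]
force: [0.0, -0.4, -0.0]
finger_gap: 51.4
```

```bash
python3 - <<'E'
from h import *
from bench import ctrl
tgt(ctrl.get_obs(),[416,344,400],-9.4)
snap("scene","e1",325,150,445,240,6)
snap("top","e2",390,195,500,305,5.4)
E
```

```text
t 12.0167 pos [397.3 347.5 501. ] yaw -10.24 tilt [-0.0003  0.0032] F [ 0.  -0.4 -0. ] gap 51.4 q6 46.8
shift units [-0.014  0.637  3.366] turn z units -0.14
```

View pics/e1.png

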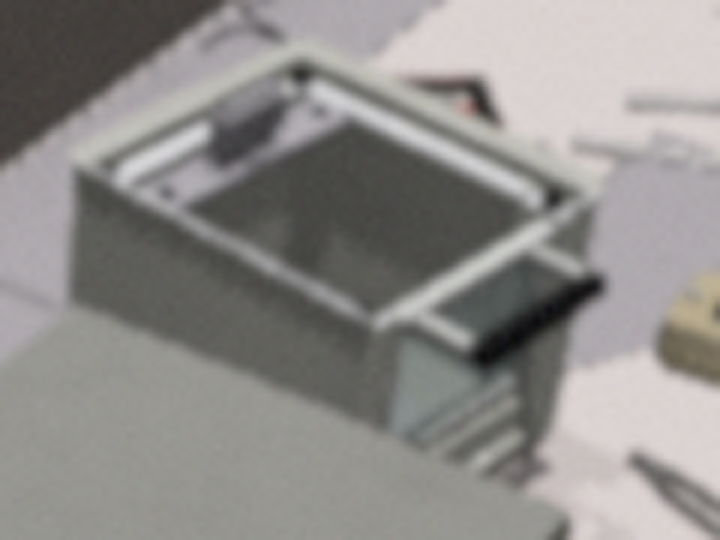

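View pics/e2.png

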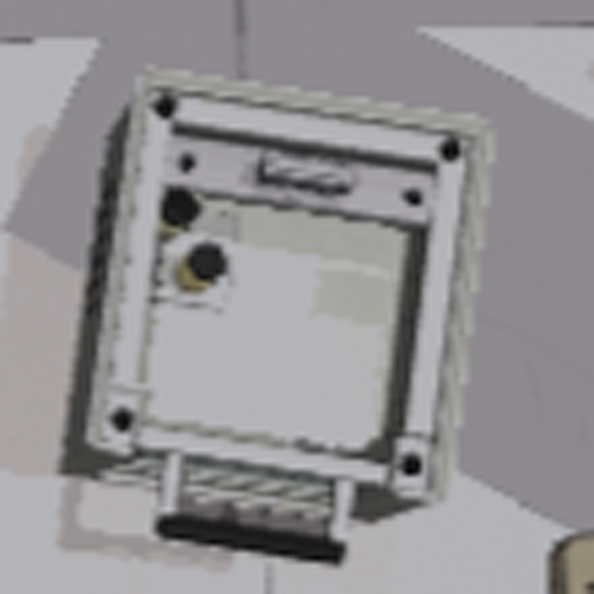

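View pics/e1_full.png

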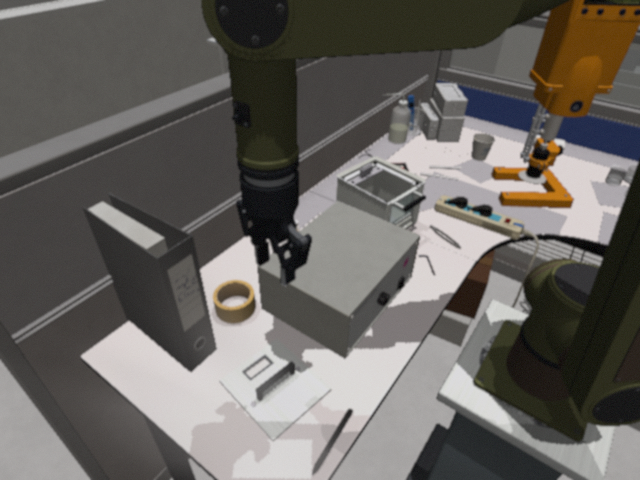

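```bash
python3 - <<'E'
from h import *
im=cv2.cvtColor(cv2.imread("pics/e2_full.png"),cv2.COLOR_BGR2GRAY).astype(float)
P=[]
for p in [(165,105),(450,150),(122,420),(411,465)]:
    u,v=uz(p,390,195,5.4);iu,iv=round(u),round(v)
    w=im[iv-4:iv+5,iu-4:iu+5];yy,xx=np.mgrid[iv-4:iv+5,iu-4:iu+5]
    m=np.clip(110-w,0,None);m[(xx-u)**2+(yy-v)**2>12]=0
    c=(m*xx).sum()/m.sum(),(m*yy).sum()/m.sum();q=ray("top",c,141);P.append(q[:2]);print((u,v),c,q.round(1))
P=np.array(P);print("mean",P.mean(0));a=P[0]-P[1]+P[2]-P[3];b=P[0]-P[2]+P[1]-P[3]
print("yaw",-np.arctan2(a[0],a[1]),np.arctan2(b[1],b[0]),"sizes",np.hypot(*a)/2,np.hypot(*b)/2)
# fitted panel
def pp(x,y,yaw,L): 
    c,s=np.cos(yaw),np.sin(yaw);return np.array([[x+c*l[0]-s*l[1],y+s*l[0]+c*l[1],l[2]] for l in L])
A2=lambda p:uz(p,180,255,6);A4=lambda p:uz(p,210,335,5)
obs=[("top",A2((430,133)),(85,-76,5)),("top",A2((378,490)),(-85,-76,0)),("top",A2((122,87)),(85,76,5)),
("scene",A4((317,530)),(-85,76,0)),("scene",A4((605,272)),(-85,-76,0)),("scene",A4((48,232)),(85,76,0))]
for sc in (("top",[(205,135),(330,150),(200,188),(323,207)],A2),("scene",[(165,183),(277,97),(203,225),(318,138)],A4)):
    for p,l in zip(sc[1],[(69,28,5),(69,-28,5),(41.5,28,5),(41.5,-28,5)]): obs.append((sc[0],sc[2](p),l))
for sel in (("top","scene"),("top",),("scene",)):
    O=[o for o in obs if o[0] in sel]
    r=least_squares(lambda t:np.concatenate([(proj(o[0],pp(*t,[o[2]]))[0]-o[1]) for o in O]),[420,343,-.165])
    print(sel,r.x.round(4),r.fun.round(1))
    c,s=np.cos(r.x[2]),np.sin(r.x[2]);print("handle",r.x[0]-5*c,r.x[1]-5*s,np.degrees(r.x[2]))
E
```

```text
(420.14814814814815, 214.03703703703704) (np.float64(420.181917211329), np.float64(214.1350762527233)) [ 628.4 -204.1  141. ]
(472.9259259259259, 222.37037037037038) (np.float64(473.0035587188612), np.float64(222.16725978647688)) [ 603.2 -339.6  141. ]
(412.18518518518516, 272.3703703703704) (np.float64(412.24967490247076), np.float64(272.38621586475944)) [ 476.6 -176.2  141. ]
(465.7037037037037, 280.7037037037037) (np.float64(465.7049368541906), np.float64(280.7818599311137)) [ 451.4 -311.5  141. ]
mean [ 539.91479364 -257.84957081]
yaw -0.1837556066727497 -0.18228724466463475 sizes 137.74054159164578 154.36609261779216
('top', 'scene') [ 4.203817e+02  3.440252e+02 -1.681000e-01] [ 0.7 -0.5 -0.1  0.4 -0.9 -0.4  0.1  0.1  0.7  0.2  0.2 -0.1  1.  -0.4
 -0.3 -0.1  0.2  0.4 -0.7  0.1  0.3 -0.8 -0.9  0.8  0.9 -0.7 -0.9  0.6]
handle 415.45215017026715 344.8617549372346 -9.631663569770886
('top',) [ 4.201666e+02  3.438679e+02 -1.663000e-01] [ 0.7 -0.5  0.   0.4 -0.9 -0.2  1.  -0.3 -0.3 -0.1  0.2  0.5 -0.7  0.1]
handle 415.2355099825915 344.69537146016177 -9.525569477774836
('scene',) [ 4.204831e+02  3.440601e+02 -1.684000e-01] [-0.   0.1  0.6  0.2  0.1 -0.1  0.3 -0.8 -1.   0.8  0.8 -0.7 -0.9  0.6]
handle 415.5538275005613 344.8982615392909 -9.650607256418992
```

>>> play_rows --dr '[[0, 0, -0.11], [0, 0, 0], [0, 0, 0], [0, 0, 0], [0, 0, 0], [0, 0, 0], [0, 0, 0], [0, 0, 0], [0, 0, 0], [0, 0, 0], [0, 0, 0], [0, 0, 0]]' --translation '[[0.02, 0.3, 0.4], [0, 0.3, 0.9], [0, 0, 1], [0, 0, 1], [0, 0, 1], [0, 0, 1], [0, 0, 1], [0, 0, 0.9], [0, 0, 0.6], [0, 0, 0.2], [0, 0, 0], [0, 0, 0]]' --jaw '[0.6, 0.6, 0.6, 0.6, 0.6, 0.6, 0.6, 0.6, 0.6, 0.6, 0.6, 0.5]'

```text
time: 13.12
tool_pos: [417.8, 340.9, 260.3]
eef_rot: [[0.172, 0.985, 0.0], [0.985, -0.172, -0.0], [0.0, 0.0, -1.0]]
force: [-0.4, -0.2, 0.2]
finger_gap: 42.7
```

```bash
python3 - <<'E'
from h import *
from bench import ctrl
tgt(ctrl.get_obs(),[415.4,344.8,188],-9.6)
snap("scene","f1",210,300,340,445,4)
E
```

```text
t 13.1167 pos [417.8 340.9 260.3] yaw -9.91 tilt [ 0.0003 -0.    ] F [-0.4 -0.2  0.2] gap 42.7 q6 44.6
shift units [ 0.113 -0.102  2.409] turn z units -0.051
```

View pics/f1.png

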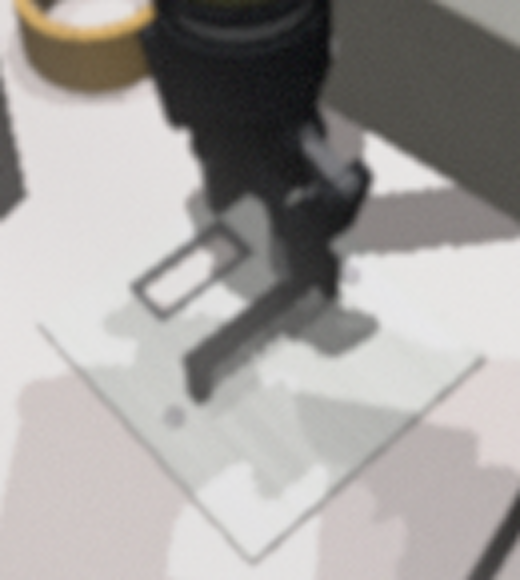

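>>> play_rows --dr '[[0, 0, -0.05], [0, 0, 0], [0, 0, 0], [0, 0, 0], [0, 0, 0], [0, 0, 0], [0, 0, 0], [0, 0, 0]]' --translation '[[0.11, -0.1, 0.3], [0, 0, 0.6], [0, 0, 0.6], [0, 0, 0.5], [0, 0, 0.3], [0, 0, 0.1], [0, 0, 0], [0, 0, 0]]' --jaw '[0.5, 0.5, 0.5, 0.5, 0.5, 0.5, 0.5, 0.5]'

```text
time: 13.83
tool_pos: [414.8, 345.7, 188.7]
eef_rot: [[0.166, 0.986, 0.001], [0.986, -0.166, 0.001], [0.001, 0.001, -1.0]]
force: [-0.5, -0.1, 0.4]
finger_gap: 42.8
```

```bash
python3 - <<'E'
from h import *
from bench import ctrl
tgt(ctrl.get_obs(),[415.4,344.8,188],-9.6)
snap("scene","g1",210,300,340,445,4)
E
```

```text
t 13.8333 pos [414.8 345.7 188.7] yaw -9.53 tilt [0.0011 0.0008] F [-0.5 -0.1  0.4] gap 42.8 q6 44.9
shift units [-0.026  0.025  0.024] turn z units 0.011
```

View pics/g1.png

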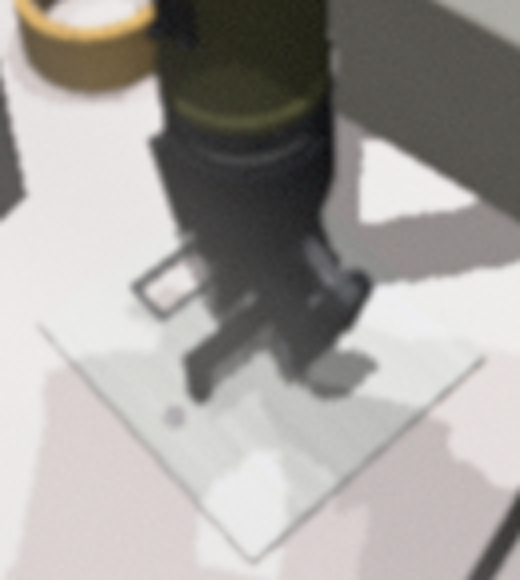

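>>> play_rows --dr '[[0, 0, 0], [0, 0, 0], [0, 0, 0], [0, 0, 0], [0, 0, 0], [0, 0, 0], [0, 0, 0]]' --translation '[[0, 0, 0], [0, 0, 0], [0, 0, 0], [0, 0, 0], [0, 0, 0], [0, 0, 0], [0, 0, 0]]' --jaw '[0.3, 0.1, 0, 0, 0, 0, 0]'

```text
time: 14.47
tool_pos: [414.8, 345.5, 189.0]
eef_rot: [[0.166, 0.986, 0.001], [0.986, -0.166, 0.001], [0.001, 0.001, -1.0]]
force: [-0.6, 0.4, 5.4]
finger_gap: 10.4
```

```bash
python3 - <<'E'
from h import *
from bench import ctrl
o=ctrl.get_obs();tgt(o,[415.4,344.8,188],-9.6);print(o["torque"])
snap("scene","g2",210,300,340,445,4)
snap("top","g3",180,255,280,345,6)
E
```

```text
t 14.4667 pos [414.8 345.5 189. ] yaw -9.55 tilt [0.0014 0.001 ] F [-0.6  0.4  5.4] gap 10.4 q6 44.9
shift units [-0.021  0.022  0.033] turn z units 0.009
[-0.06352048  0.0531818  -0.06456808]
```

View pics/g2.png

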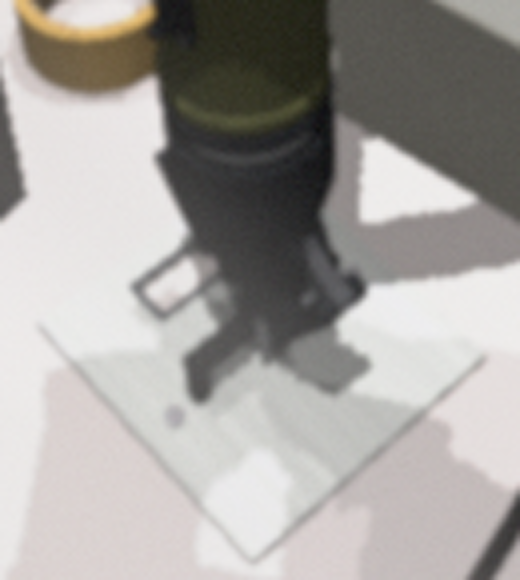

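View pics/g3.png

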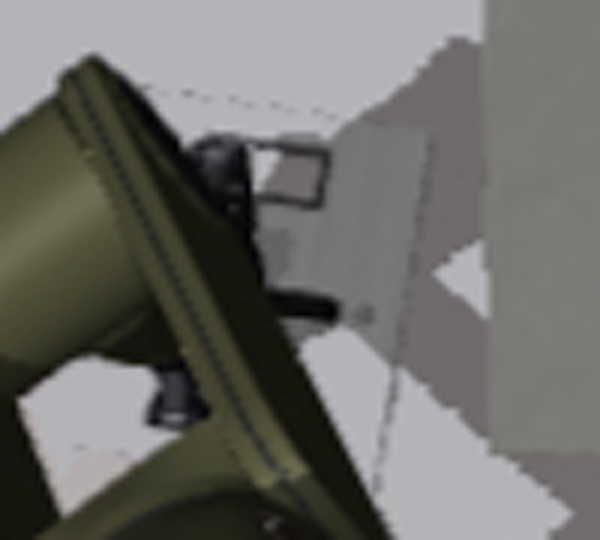

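>>> play_rows --dr '[[0, 0, 0], [0, 0, 0], [0, 0, 0], [0, 0, 0], [0, 0, 0], [0, 0, 0], [0, 0, 0], [0, 0, 0], [0, 0, 0], [0, 0, 0], [0, 0, 0], [0, 0, 0]]' --translation '[[0, 0, -0.2], [0, 0, -0.4], [0, 0, -0.6], [0, 0, -0.8], [0, 0, -0.9], [0, 0, -0.9], [0, 0, -0.9], [0, 0, -0.9], [0, 0, -0.9], [0, 0, -0.7], [0, 0, -0.4], [0, 0, -0.1]]' --jaw '[0, 0, 0, 0, 0, 0, 0, 0, 0, 0, 0, 0]'

```text
time: 15.57
tool_pos: [414.6, 345.4, 421.6]
eef_rot: [[0.166, 0.986, 0.003], [0.986, -0.166, 0.002], [0.003, 0.003, -1.0]]
force: [0.2, -0.8, -2.7]
finger_gap: 10.6
```

```bash
python3 - <<'E'
from h import *
from bench import ctrl
tgt(ctrl.get_obs(),[533,-257,420],-10.5)
snap("scene","i1",0,0,640,480,1)
E
```

```text
t 15.5667 pos [414.6 345.4 421.6] yaw -9.54 tilt [0.0032 0.0023] F [ 0.2 -0.8 -2.7] gap 10.6 q6 44.9
shift units [-1.9149e+01  7.2210e+00  1.9000e-02] turn z units 0.16
```

View pics/i1.png

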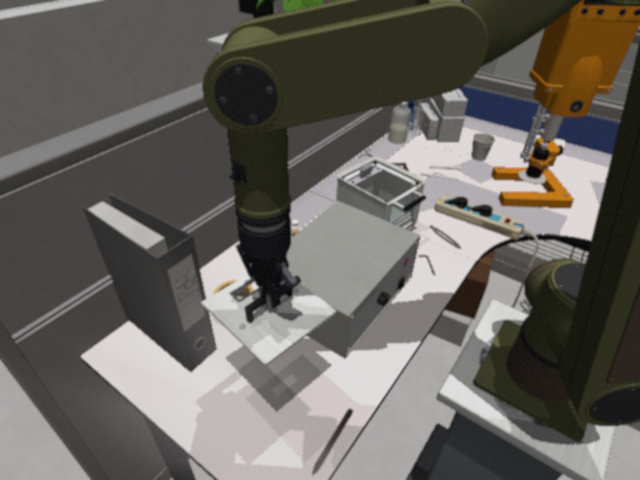

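>>> play_rows --dr '[[0, 0, 0.08], [0, 0, 0.08], [0, 0, 0], [0, 0, 0], [0, 0, 0], [0, 0, 0], [0, 0, 0], [0, 0, 0], [0, 0, 0], [0, 0, 0], [0, 0, 0], [0, 0, 0]]' --translation '[[-0.2, 0.1, 0], [-0.5, 0.2, 0], [-0.8, 0.3, 0], [-0.9, 0.35, 0], [-0.9, 0.35, 0], [-0.9, 0.35, 0], [-0.9, 0.35, 0], [-0.9, 0.35, 0], [-0.9, 0.35, 0], [-0.9, 0.35, 0], [-0.9, 0.35, 0], [-0.9, 0.35, 0]]' --jaw '[0, 0, 0, 0, 0, 0, 0, 0, 0, 0, 0, 0]'

```text
time: 16.62
tool_pos: [471.9, 39.9, 417.1]
eef_rot: [[0.183, 0.983, -0.004], [0.983, -0.183, -0.0], [-0.001, -0.004, -1.0]]
force: [0.9, 1.2, -3.3]
finger_gap: 10.8
```

>>> play_rows --dr '[[0, 0, 0], [0, 0, 0], [0, 0, 0], [0, 0, 0], [0, 0, 0], [0, 0, 0], [0, 0, 0], [0, 0, 0], [0, 0, 0], [0, 0, 0], [0, 0, 0], [0, 0, 0]]' --translation '[[-0.9, 0.3, 0], [-0.9, 0.3, 0], [-0.9, 0.3, 0], [-0.9, 0.3, 0], [-0.9, 0.3, 0], [-0.9, 0.3, 0], [-0.9, 0.3, 0], [-0.9, 0.3, 0], [-0.9, 0.25, 0], [-0.7, 0.2, 0], [-0.4, 0.1, 0], [-0.1, 0.05, 0]]' --jaw '[0, 0, 0, 0, 0, 0, 0, 0, 0, 0, 0, 0]'

```text
time: 17.62
tool_pos: [509.9, -251.1, 417.1]
eef_rot: [[0.185, 0.983, -0.003], [0.983, -0.185, 0.001], [0.0, -0.003, -1.0]]
force: [0.1, 0.2, -3.1]
finger_gap: 10.9
```

>>> play_rows --dr '[[0, 0, 0], [0, 0, 0]]' --translation '[[0, 0, 0], [0, 0, 0]]' --jaw '[0, 0]'

```text
time: 17.78
tool_pos: [510.1, -248.1, 418.2]
eef_rot: [[0.182, 0.983, -0.002], [0.983, -0.182, 0.002], [0.002, -0.002, -1.0]]
force: [-0.2, 1.0, -2.8]
finger_gap: 10.9
```

```bash
python3 - <<'E'
from h import *
from bench import ctrl
tgt(ctrl.get_obs(),[532.8,-256.9,350],-10.5)
snap("scene","j1",0,0,640,480,1)
snap("top","j2",370,175,510,315,4)
E
```

```text
t 17.7833 pos [ 510.1 -248.1  418.2] yaw -10.5 tilt [-0.0018  0.0021] F [-0.2  1.  -2.8] gap 10.9 q6 -19.7
shift units [-0.153  0.804  2.272] turn z units -0.001
```

View pics/j1.png

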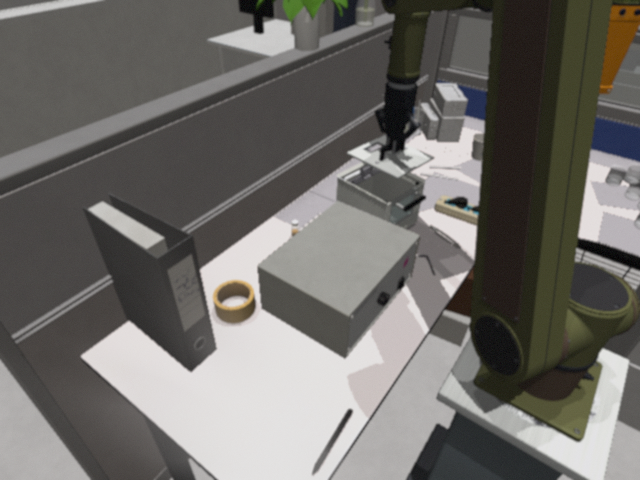

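View pics/j2.png

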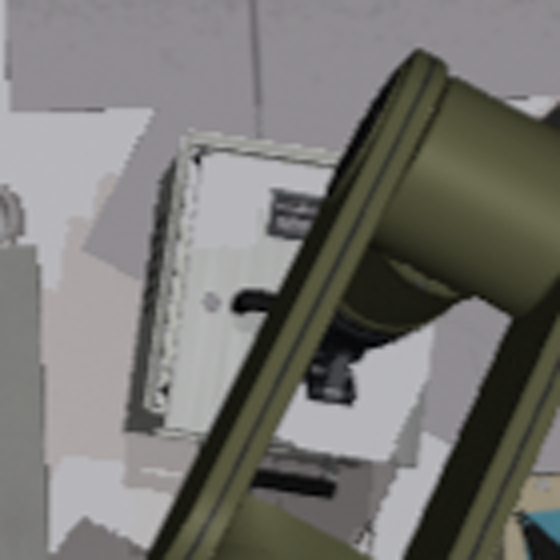

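>>> play_rows --dr '[[0, 0, 0], [0, 0, 0], [0, 0, 0], [0, 0, 0], [0, 0, 0], [0, 0, 0], [0, 0, 0], [0, 0, 0]]' --translation '[[-0.03, 0.2, 0.2], [-0.05, 0.3, 0.4], [-0.05, 0.3, 0.5], [0, 0, 0.5], [0, 0, 0.2], [0, 0, 0], [0, 0, 0], [0, 0, 0]]' --jaw '[0, 0, 0, 0, 0, 0, 0, 0]'

```text
time: 18.55
tool_pos: [533.7, -257.2, 365.6]
eef_rot: [[0.182, 0.983, 0.001], [0.983, -0.182, -0.0], [-0.0, 0.001, -1.0]]
force: [-0.4, 1.0, -1.8]
finger_gap: 11.4
```

```bash
python3 - <<'E'
from h import *
from bench import ctrl
tgt(ctrl.get_obs(),[532.8,-256.1,345],-10.5)
snap("scene","k1",325,120,445,240,5)
snap("top","k2",390,195,500,305,5.4)
E
```

```text
t 18.55 pos [ 533.7 -257.2  365.6] yaw -10.49 tilt [ 0.0009 -0.0005] F [-0.4  1.  -1.8] gap 11.4 q6 -19.3
shift units [ 0.031 -0.038  0.686] turn z units 0.002
```

View pics/k1.png

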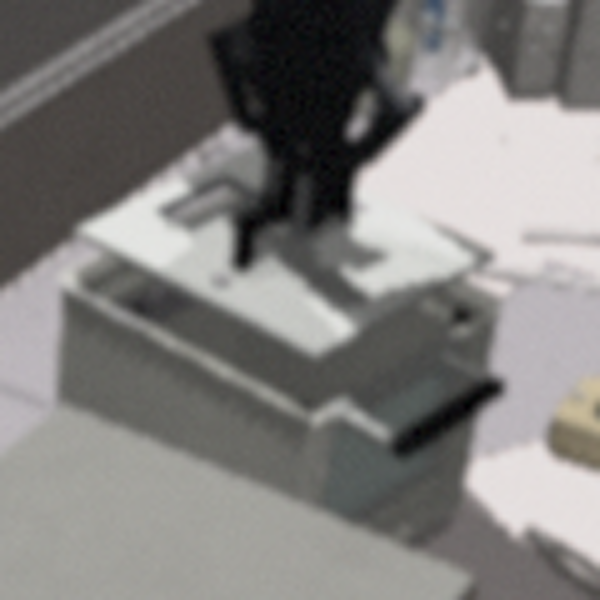

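View pics/k2.png

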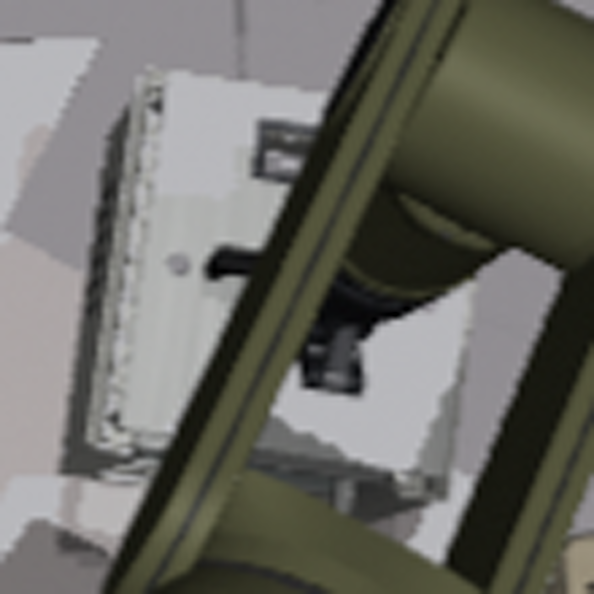

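```bash
python3 - <<'E'
from h import *
K1=lambda p:uz(p,325,120,5);K2=lambda p:uz(p,390,195,5.4)
z0=365.6-189
def pp(t,l):
    c,s=np.cos(t[2]),np.sin(t[2]);return [t[0]+c*l[0]-s*l[1],t[1]+s*l[0]+c*l[1],l[2]+z0]
obs=[("scene",K1((320,358)),(-85,76,0)),("scene",K1((78,231)),(85,76,2)),("scene",K1((493,258)),(-85,-76,3)),
("top",K2((165,72)),(85,76,5)),("top",K2((118,440)),(-85,76,4)),("top",K2((260,120)),(69,28,5)),("top",K2((253,178)),(41.5,28,5))]
for sel in (("top","scene"),("top",),("scene",)):
    O=[o for o in obs if o[0] in sel]
    r=least_squares(lambda t:np.concatenate([(proj(o[0],pp(t,o[2]))[0]-o[1]) for o in O]),[538,-257,-.183])
    print(sel,r.x.round(4),r.fun.round(1))
c,s=.983,-.182
print("expected from tcp", 533.7+5*c, -257.2+5*s)
E
```

```text
('top', 'scene') [ 5.385162e+02 -2.581060e+02 -1.672000e-01] [-0.   1.3 -0.2  1.1  0.5 -0.7 -0.3  0.4  0.3 -1.6  0.3  0.3  0.3  0.1]
('top',) [ 5.381522e+02 -2.578117e+02 -1.639000e-01] [-0.5  0.7  0.3 -1.3  0.1  0.4  0.2  0.3]
('scene',) [ 5.398815e+02 -2.610960e+02 -1.810000e-01] [-0.5  0.6 -0.   0.2  0.6 -1. ]
expected from tcp 538.615 -258.11
```

>>> play_rows --dr '[[0, 0, 0], [0, 0, 0], [0, 0, 0], [0, 0, 0], [0, 0, 0], [0, 0, 0]]' --translation '[[0.025, 0, 0.2], [0, 0, 0.2], [0, 0, 0.2], [0, 0, 0.1], [0, 0, 0], [0, 0, 0]]' --jaw '[0, 0, 0, 0, 0, 0]'

```text
time: 19.15
tool_pos: [533.4, -256.5, 343.6]
eef_rot: [[0.182, 0.983, -0.001], [0.983, -0.182, 0.001], [0.0, -0.001, -1.0]]
force: [0.0, -0.6, -2.1]
finger_gap: 10.7
```

```bash
python3 - <<'E'
from h import *
from bench import ctrl
o=ctrl.get_obs();tgt(o,[533.6,-256.5,330],-10.5);print(o["torque"])
E
```

```text
t 19.15 pos [ 533.4 -256.5  343.6] yaw -10.51 tilt [-0.0009  0.0005] F [ 0.  -0.6 -2.1] gap 10.7 q6 -19.3
shift units [0.    0.008 0.452] turn z units -0.001
[0.00202264 0.01662145 0.0127272 ]
```

>>> play_rows --dr '[[0, 0, 0], [0, 0, 0], [0, 0, 0], [0, 0, 0], [0, 0, 0]]' --translation '[[0, 0, 0.1], [0, 0, 0.1], [0, 0, 0.1], [0, 0, 0], [0, 0, 0]]' --jaw '[0, 0, 0, 0, 0]'

```text
time: 19.57
tool_pos: [533.4, -256.5, 334.8]
eef_rot: [[0.182, 0.983, -0.001], [0.983, -0.182, 0.0], [0.0, -0.001, -1.0]]
force: [-1.5, 0.5, -4.0]
finger_gap: 10.5
```

```bash
python3 - <<'E'
from h import *
from bench import ctrl
o=ctrl.get_obs();tgt(o,[533.6,-256.5,330],-10.5);print(o["torque"])
E
```

```text
t 19.5667 pos [ 533.4 -256.5  334.8] yaw -10.51 tilt [-0.0005  0.0003] F [-1.5  0.5 -4. ] gap 10.5 q6 -19.3
shift units [0.    0.007 0.16 ] turn z units -0.001
[-0.03183781 -0.00936031 -0.02527378]
```

>>> play_rows --dr '[[0, 0, 0], [0, 0, 0], [0, 0, 0], [0, 0, 0]]' --translation '[[0, 0, 0.07], [0, 0, 0.07], [0, 0, 0], [0, 0, 0]]' --jaw '[0, 0, 0, 0]'

```text
time: 19.9
tool_pos: [533.4, -256.5, 330.7]
eef_rot: [[0.182, 0.983, -0.0], [0.983, -0.182, 0.0], [0.0, -0.0, -1.0]]
force: [-0.1, -0.3, -2.8]
finger_gap: 10.8
```

```bash
python3 - <<'E'
from h import *
from bench import ctrl
o=ctrl.get_obs();tgt(o,[533.6,-256.5,324],-10.5);print(o["torque"])
E
```

```text
t 19.9 pos [ 533.4 -256.5  330.7] yaw -10.51 tilt [-0.0003  0.0002] F [-0.1 -0.3 -2.8] gap 10.8 q6 -19.3
shift units [-0.     0.006  0.225] turn z units -0.001
[0.04255269 0.04467452 0.0417918 ]
```

>>> play_rows --dr '[[0, 0, 0], [0, 0, 0], [0, 0, 0], [0, 0, 0], [0, 0, 0]]' --translation '[[0, 0, 0.08], [0, 0, 0.08], [0, 0, 0.08], [0, 0, 0], [0, 0, 0]]' --jaw '[0, 0, 0, 0, 0]'

```text
time: 20.32
tool_pos: [533.5, -256.5, 325.4]
eef_rot: [[0.182, 0.983, 0.001], [0.983, -0.182, -0.001], [-0.001, 0.002, -1.0]]
force: [-2.6, 1.2, 8.9]
finger_gap: 11.0
```

```bash
python3 - <<'E'
from h import *
from bench import ctrl
o=ctrl.get_obs();tgt(o,[533.6,-256.5,324],-10.5);print(o["torque"])
E
```

```text
t 20.3167 pos [ 533.5 -256.5  325.4] yaw -10.5 tilt [ 0.0014 -0.0008] F [-2.6  1.2  8.9] gap 11.0 q6 -19.3
shift units [0.    0.002 0.046] turn z units -0.0
[ 0.28976747  0.52360576 -0.03785492]
```

>>> play_rows --dr '[[0, 0, 0], [0, 0, 0], [0, 0, 0], [0, 0, 0]]' --translation '[[0, 0, 0.05], [0, 0, 0.05], [0, 0, 0], [0, 0, 0]]' --jaw '[0, 0, 0, 0]'

```text
time: 20.65
tool_pos: [533.3, -256.4, 324.3]
eef_rot: [[0.182, 0.983, 0.002], [0.983, -0.182, -0.002], [-0.001, 0.002, -1.0]]
force: [-6.1, 2.2, 17.9]
finger_gap: 11.2
```

```bash
python3 - <<'E'
from h import *
from bench import ctrl
o=ctrl.get_obs();tgt(o,[533.6,-256.5,324],-10.5);print(o["torque"])
E
```

```text
t 20.65 pos [ 533.3 -256.4  324.3] yaw -10.5 tilt [ 0.0022 -0.0015] F [-6.1  2.2 17.9] gap 11.2 q6 -19.3
shift units [-0.001  0.012  0.009] turn z units 0.001
[0.57417357 0.85132377 0.0480474 ]
```

>>> play_rows --dr '[[0, 0, 0], [0, 0, 0], [0, 0, 0], [0, 0, 0]]' --translation '[[0, -0.02, 0.03], [0, 0, 0.02], [0, 0, 0], [0, 0, 0]]' --jaw '[0, 0, 0, 0]'

```text
time: 20.98
tool_pos: [533.0, -256.3, 324.1]
eef_rot: [[0.182, 0.983, 0.004], [0.983, -0.182, -0.002], [-0.001, 0.005, -1.0]]
force: [-6.1, 4.6, 24.3]
finger_gap: 11.1
```

```bash
python3 - <<'E'
from h import *
from bench import ctrl
o=ctrl.get_obs();tgt(o,[533.6,-256.5,324],-10.5);print(o["torque"])
snap("scene","m1",325,120,445,240,5)
snap("top","m2",390,195,500,305,5.4)
E
```

```text
t 20.9833 pos [ 533.  -256.3  324.1] yaw -10.5 tilt [ 0.0042 -0.0022] F [-6.1  4.6 24.3] gap 11.1 q6 -19.3
shift units [-0.003  0.02   0.004] turn z units 0.0
[0.68244196 1.05987901 0.00692838]
```

View pics/m1.png

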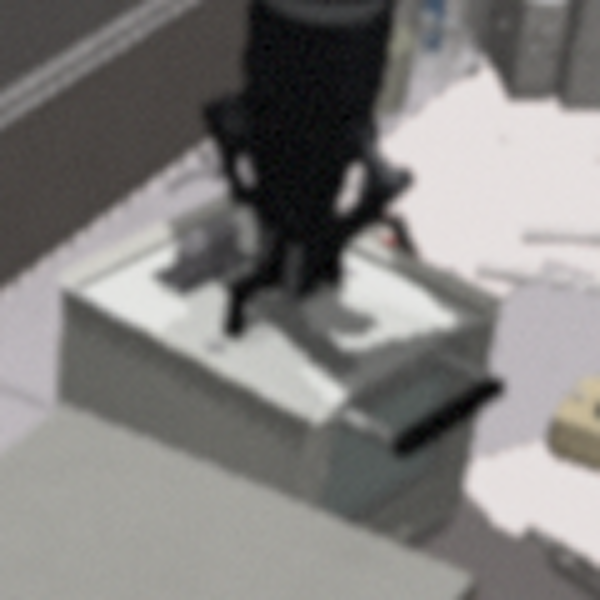

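View pics/m2.png

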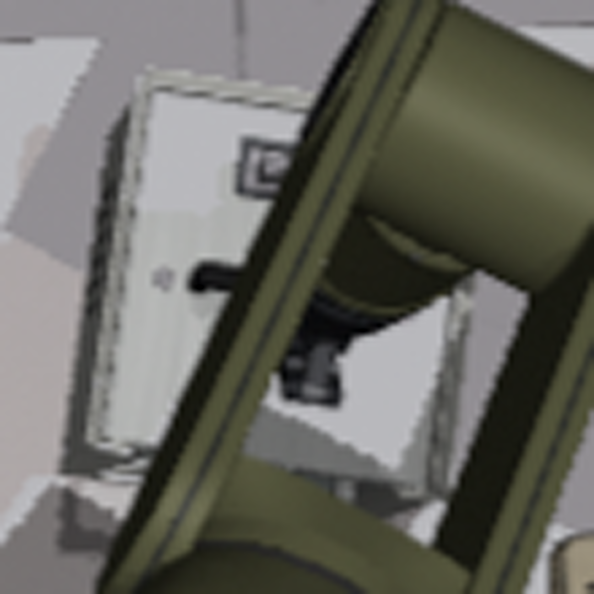

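>>> play_rows --dr '[[0, 0, 0], [0, 0, 0], [0, 0, 0], [0, 0, 0]]' --translation '[[0, 0, 0], [0, 0, 0], [0, 0, 0], [0, 0, 0]]' --jaw '[0, 0, 0, 0]'

```text
time: 21.42
tool_pos: [533.0, -256.3, 324.1]
eef_rot: [[0.182, 0.983, 0.004], [0.983, -0.182, -0.002], [-0.001, 0.005, -1.0]]
force: [-6.4, 4.2, 25.2]
finger_gap: 10.7
```

```bash
python3 - <<'E'
from bench import ticket
print(ticket.finish_job())
E
```

```text
the job is handed in; nothing more can be done
None
```

The job is handed in at about 21.5 s of the 72 s allowed. The window is down, the wing is in line with the slot, and the panel is fitted over it and still held pressed down. No verdict was reported.

**Window:** I pushed the handle down until it stopped solid at 28 N. The fingertips were at 133 mm, which is where the top of the handle bar should be when the window is closed.

**Wing:** I turned it to line up with the chamber's measured yaw of about -10.5° and then looked at it. It is visible through the slot.

**Panel:** it went into the recess without sideways force. It is held with about 25 N, and the last readings show no movement. The tool height puts the underside at about 135.1 mm, against the ledge at 135 mm. The last 6 N moved it only 0.2 mm, so it is on the ledge rather than on the buffers. The tool tilts about 0.005 rad, so the panel should be level; I did not measure its tilt directly.

**Disagreements:**
- The camera and the contact with the wing differed by about 2 mm in the chamber's x position. I aimed between the two.
- About 6–8 N of sideways force remains on the panel while it is pressed, so it may be bearing lightly on the rim.
- I did not measure the beaker, stopwatch, tape and vial again at the end. The arm was never sent low near them, and none looked disturbed in the pictures where they show.

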